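# Seat a sample cell in the V of a photometer stage

## Task

Take the wide steel sample cell (40 mm across) out of the white tray and stand it upright on the bare front of the aluminium cell stage, clear of the V. Then push it along the plate into the V until it bears firmly on both faces at once, with a few newtons on each and never more than 20 N on either, and leave it standing there, centred and touching both. Do not disturb the other things on the bench.

Things in the scene. Friction and masses are not known exactly. Their poses are not given: they have to be found in the camera images.
- cell_center (a point): The sample cell: a plain upright steel cylinder with a glazed top, 40 mm diameter, 50 mm tall, 0.28 to 0.52 kg. The point is its centre, 25 mm above its underside; z is the cylinder's axis. It starts standing in one of the three places of a white tray, next to a thinner steel cell and a glass jar.
- tray: Fixed shallow white plastic tray, 140 mm (its x) by 270 mm (its y), rim 10 mm high, inner floor 4 mm above the table, with three things standing about 85 mm apart in a row along its y axis. Origin: underside centre.
- seat (a point): Seated place: the point on the stage's plate (12 mm above the table) where the cell's axis stands when it touches both faces of the V. In this point's frame the V opens towards -x, roughly towards the robot, and the cell is pushed home along +x; y is to the left, z up.
- stage: Fixed cell stage: an aluminium base plate 12 mm thick and 120 mm wide, flat and bare from 120 mm to 9 mm in front (-x) of the seat; then the V, and behind it a grey detector head, 40 to 70 mm beyond the seat, 42 mm above the table. Origin: on the table straight below the seat, axes as the seat's.
- jaw_left: Left (+y) jaw of the V: a fixed dark steel bar 52 mm long, 16 mm thick, 40 mm above the plate, its upright face at 45 degrees to the push direction. Each face lies 20 mm from the seat's axis: a 90-degree V, its corner 28 mm beyond the seat, its mouth 74 mm wide, its ends 9 mm in front of the seat. Origin: centre of the bar's underside.
- jaw_right: Right (-y) jaw, mirror image. Bare steel (friction 0.5 to 0.7; sliding on the plate takes 1.5 to 4 N): a cell pushed straight that meets one face first, even by 0.5 mm, jams against the pusher. The pusher feels a sideways force away from that face (0.15 to 0.4 of the push) and must move that way until the other face bears; rocking it a few newtons to either side while pressing settles the cell on both.
- thin_cell_center (a point): Bystander: thinner steel cell, 26 mm diameter, 50 mm tall, standing in the tray; the point is its centre.
- jar: Bystander: glass jar, 48 mm diameter, 50 mm tall, standing in the tray; origin at its underside.
- amber_bottle: Bystander: amber bottle, 54 mm diameter, 110 mm tall, beside the stage; origin at its underside.
- amber_bottle2: Bystander: larger amber bottle, 66 mm diameter, 130 mm tall, at the back of the bench; origin at its underside.
- flask: Bystander: conical glass flask, 72 mm diameter, 104 mm tall, at the back; origin at its underside.
- weight: Bystander: brass weight with a knob, 28 mm diameter, 38 mm tall, behind the stage; origin at its underside.
- spatula: Bystander: spatula, 170 mm long, lying at the right of the bench; origin on its underside.

How it is judged:
By the outcome, as a careful person would: the job done as asked, in the order asked, and still so for the second after the job is handed in, with the robot touching nothing.
It also fails if it takes over 67 s, if anything falls off the work surface, if the arm or the gripper's body presses on something with over 40 N, if the wrist force passes 120 N, or if a joint passes its speed limit or range.

## Robot

A 6-joint arm with a two-finger parallel gripper is mounted at the origin on the work surface. World frame = base frame: x ahead of the robot, y to its left, z up, the work surface at z = 0. Lengths are in m, angles in rad, forces in N, time in s.
With the tool pointing down it reaches from about 0.35 to 0.975 m from the base axis. Payload 4.9 kg.
Tool frame: the origin (TCP) lies midway between the tips of the shut fingers; the grasp point (between the pads) lies 19 mm behind it; z points along the fingers, y is the direction in which the jaws open and shut (so a half turn about z gives the same grasp; the last joint's range is limited). The gripper opens to 85 mm and grips with 20 to 120 N. Pads are 22 mm wide; open, the fingers measure 114 mm over their backs; the gripper's body (76 mm by 85 mm) begins 54 mm behind the grasp point. The pads swing forward as they close: fully open they stand 13 mm farther back than shut.
Start: joints at [-1.463, 0.053, 1.613, -0, 1.476, -0.119], TCP at [0.141, -0.609, 0.231] pointing down, gripper open.
Joint ranges: [-3.01, 3.01], [-1.01, 2.22], [0.06, 2.58], [-1.02, 4.17], [0.09, 2.62], [-3.14, 3.14]. Speed limits (rad/s): [2.57, 2.57, 3.14, 3.14, 3.14, 3.14].

## Interface

Orientations are given as a unit quaternion [w, x, y, z].
In Python, from plant import manip, cams gives the robot as it stands.
- The arm moves only by the tool jog_arm, never from a script. Its argument "targets" is a list of rows, each a list of 4 numbers: the shift along the tool's x, y, z in m, then the turn about the tool's z in degrees. A call has 1 to 5 rows; each row is the pose to reach, as a shift and turn from the pose commanded when the call began, along the tool's axes at that moment; what a row does not reach only later rows make up. A row lasts 1/12 s, in which the tool goes at most 41.7 mm and 7.16 degrees, less where a joint would pass 70% of its speed; a pose out of reach is approached as far as the arm can. A call with a gripper value outside its range is refused whole. "fingers" is the opening, from 0 (shut) to 1 (fully open), set as the call begins (left out, the last holds). The fingers move at their own pace and stop on an object; the grip force is fixed at half the most. Time passes only in rows, so rows that repeat a pose let the fingers close. It gives the time, the measured TCP pose, the force and the opening at its end, in the units of the state.
- manip.state(): the state, without advancing time (a new reading comes with each control period).
- cams.grab_frame(name): name is "scene" or "side" or "wrist"; returns the picture (420x560x3 uint8, red, green, blue); there is no depth.
- cams.get_calibration(name): a dict with "camera_matrix" (3x3 intrinsics, pixels), "cam_to_world" (4x4, takes a point from camera to world coordinates). Camera axes: x right, y up, looking along -z (the intrinsics and any distortion apply to the point x, -y, -z); pixel columns grow to the right and rows downward; lengths in m; the calibration is good to about 2 mm. A picture is of the moment at which its call begins: read the wrist's pose just before it. get_calibration takes no time and is no camera call; for the wrist camera it gives the pose at the moment of the call.
- manip.job_done(): hands the job in, once; it reports no verdict.
The state is a dict: "time": time; "joint_pos": joint angles; "joint_vel": joint speeds; "joint_efforts": joint torques, N m; "tool_pos": TCP position; "tool_rot": TCP orientation; "contact_force": force on the tool from outside, world axes, zero at the start; "ft_torque": the same for the moment, N m; "gripper_width": opening from 0.0 (shut) to 1.0 (fully open).
Only numpy, scipy, OpenCV 4.12 (cv2) and the standard library are available. Lean on these libraries where they do the work, as an engineer would, in place of code of your own. Each camera call takes 0.05 s, during which the arm holds its last target. There are 200 camera calls.

## Working session

There is one attempt and no reset: what is moved stays moved. The work goes in short steps, Python scripts to look and compute and a tool call to move; the robot and the scene stay as the last step left them, time stands still between calls to the robot, and variables do not carry over. Pictures are saved under pics/ and viewed, about 8 in all and at most 12, crops included, and the job is handed in when it is done.

Besides the shell and the picture viewer there is one more tool, called after "Emit:" as a command line: name --pt "numbers of a row" for each row, then --argument value for the rest. jog_arm: Moves the arm, as the interface text tells. Its arguments: {"type":"object","properties":{"targets":{"type":"array"},"fingers":{"type":"number"}},"required":["targets"]}

```bash
mkdir -p pics
cat > h.py <<'E'
import numpy as np, cv2
from plant import manip, cams
def grab(n,name):
    im=cams.grab_frame(n); cv2.imwrite(f'pics/{name}.png',im[:,:,::-1]); return im
def ray(n,px,z,cal=None):
    c=cal or cams.get_calibration(n); K=np.array(c['camera_matrix']);T=np.array(c['cam_to_world'])
    d=c.get('dist_coeffs',c.get('distortion'))
    p=cv2.undistortPoints(np.array([[px]],float),K,None if d is None else np.array(d,float))[0,0]
    v=T[:3,:3]@np.array([p[0],-p[1],-1]); o=T[:3,3]
    return o+v*(z-o[2])/v[2]
E
python3 - <<'E'
from h import *
a=grab('scene','scene0');b=grab('side','side0')
cv2.imwrite('pics/w0.png',cams.grab_frame('wrist')[:,:,::-1])
for n in ['scene','side','wrist']:print(n,cams.get_calibration(n))
print(manip.state())
E
```

```text
scene {'camera_matrix': array([[522.45963305,   0.        , 281.66715837],
       [  0.        , 522.45963305, 214.87824727],
       [  0.        ,   0.        ,   1.        ]]), 'cam_to_world': array([[ 0.85461609, -0.29228404,  0.42918689,  1.02674653],
       [ 0.5188678 ,  0.5128212 , -0.6839522 , -0.77837609],
       [-0.02018782,  0.80720781,  0.58992203,  0.7336278 ],
       [ 0.        ,  0.        ,  0.        ,  1.        ]])}
side {'camera_matrix': array([[420.19325604,   0.        , 282.76441874],
       [  0.        , 420.19325604, 209.43119988],
       [  0.        ,   0.        ,   1.        ]]), 'cam_to_world': array([[-0.9825108 ,  0.13173416, -0.13160029,  0.40700839],
       [-0.1855049 , -0.7537324 ,  0.6304565 ,  0.5777132 ],
       [-0.01613875,  0.64384282,  0.76498756,  0.76251287],
       [ 0.        ,  0.        ,  0.        ,  1.        ]])}
wrist {'camera_matrix': array([[312.22584466,   0.        , 282.55114565],
       [  0.        , 312.22584466, 207.74348369],
       [  0.        ,   0.        ,   1.        ]]), 'cam_to_world': array([[ 0.22476638,  0.
[... 221 characters left out ...]

{'time': 0.15, 'joint_pos': array([-1.46299510e+00,  5.32300245e-02,  1.61396340e+00, -1.45639292e-05,
        1.47599918e+00, -1.19022446e-01]), 'joint_vel': array([-0.00084876, -0.00033971, -0.00484991,  0.00010153, -0.00215911,
       -0.00085136]), 'joint_efforts': array([ 2.45130750e-04, -3.94242561e+01, -3.70720804e+01, -1.60074596e-04,
        4.67316378e-03, -1.96594834e-05]), 'tool_pos': array([ 0.14048306, -0.60851439,  0.23033913]), 'tool_rot': array([-7.99999413e-04,  9.93575372e-01,  1.13169523e-01, -2.76029648e-06]), 'contact_force': array([ 0.72808658,  0.47185433, -1.09970013]), 'ft_torque': array([-0.04213308, -0.03591584, -0.00908027]), 'gripper_width': 0.9972018679658277}
```

View pics/scene0.png

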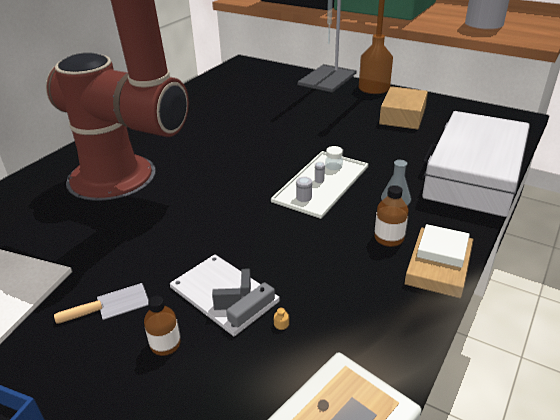

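View pics/side0.png

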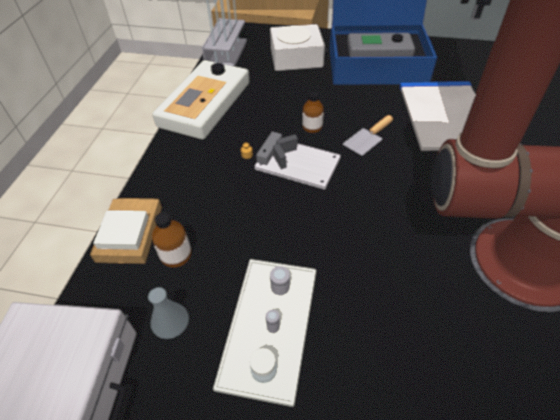

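The scene view shows the wide cell at about (304,188), the thin one at (320,172), the jar at (334,157), and the stage around (225,293). In the side view the wide cell is at (280,278) and the stage at (298,163). I'll zoom in on both.

Run:
```python
import cv2,numpy as np
from h import ray
s=cv2.imread('pics/scene0.png');d=cv2.imread('pics/side0.png')
r=lambda im,x,y,w,h:cv2.resize(im[y:y+h,x:x+w],(400,300),interpolation=cv2.INTER_CUBIC)
o=np.vstack([np.hstack([r(s,165,252,120,90),r(s,285,140,80,60)]),np.hstack([r(d,250,120,100,75),r(d,220,255,100,75)])])
cv2.imwrite('pics/zoom.png',o)
print('cell scene',ray('scene',(304,182),.054),'side',ray('side',(280,273),.054))
print('stage corners side z=.012');
for p in [(325,184),(340,158)]:print(ray('side',p,.012))
print('scene');
for p in [(171,289),(214,257)]:print(ray('scene',p,.012))
```

```text
cell scene [0.50940048 0.1509774  0.054     ] side [0.5040761  0.15438278 0.054     ]
stage corners side z=.012
[ 0.44910772 -0.13884255  0.012     ]
[ 0.42215661 -0.23777959  0.012     ]
scene
[ 0.44056761 -0.26171805  0.012     ]
[ 0.45563823 -0.14189923  0.012     ]
```

View pics/zoom.png

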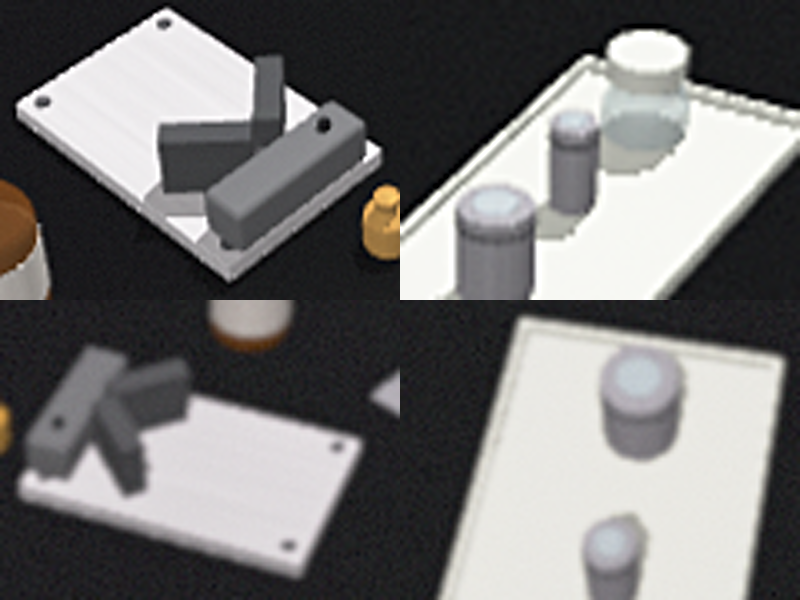

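Run:
```python
from h import *
f=lambda n,p,z=.012:ray(n,p,z).round(4)[:2]
print('scene FR,FL,BL,BR',*[f('scene',p) for p in [(170.1,283.2),(215.1,254.4),(279,297),(234,330.6)]])
print('side FR,FL,BL',*[f('side',p) for p in [(340.3,155),(324.7,185.8),(255,166)]])
print('screws scene',f('scene',(177.6,282.3)),f('scene',(214.2,259)),'side',f('side',(334.3,156.6)),f('side',(322,181.5)))
print('cell',f('scene',(304.2,181.4),.054),f('side',(280.2,274.2),.054))
im=cv2.imread('pics/scene0.png')
print('thin',f('scene',(285+575/5-80,165),.054),'side thin',f('side',(220+215/4,255+245/4),.054))
s=manip.state();print(s['tool_pos'])
from scipy.spatial.transform import Rotation as R
q=s['tool_rot'];print(R.from_quat(np.r_[q[1:],q[0]]).as_matrix().round(4))
```

```text
scene FR,FL,BL,BR [ 0.428 -0.25 ] [ 0.4525 -0.1339] [ 0.6365 -0.1735] [ 0.6104 -0.2862]
side FR,FL,BL [ 0.4225 -0.2493] [ 0.4491 -0.1327] [ 0.6332 -0.1714]
screws scene [ 0.4394 -0.2404] [ 0.4599 -0.1468] side [ 0.4373 -0.2406] [ 0.4574 -0.146 ]
cell [0.5085 0.1536] [0.5032 0.157 ]
thin [0.5056 0.2404] side thin [0.498  0.2458]
[ 0.14048306 -0.60851439  0.23033913]
[[ 9.744e-01  2.249e-01 -2.000e-04]
 [ 2.249e-01 -9.744e-01  1.600e-03]
 [ 2.000e-04 -1.600e-03 -1.000e+00]]
```

Emit:
jog_arm --pt "0.021 -0.0265 0 0" --pt "0.042 -0.053 0 0" --pt "0.063 -0.0795 0 0" --pt "0.084 -0.106 0 0" --pt "0.105 -0.1325 0 0" --fingers 1.0

```text
time: 0.57
tool_pos: [0.2134, -0.4546, 0.2307]
tool_rot: [-0.0, 0.994, 0.113, -0.0]
contact_force: [0.7, -0.2, 0.5]
gripper_width: 1.003
```

Emit:
jog_arm --pt "0.021 -0.0265 0 0" --pt "0.042 -0.053 0 0" --pt "0.063 -0.0795 0 0" --pt "0.084 -0.106 0 0" --pt "0.105 -0.1325 0 0"

```text
time: 0.98
tool_pos: [0.2858, -0.3019, 0.231]
tool_rot: [-0.0, 0.994, 0.113, 0.0]
contact_force: [0.4, -0.4, 0.3]
gripper_width: 1.004
```

Emit:
jog_arm --pt "0.021 -0.0265 0 0" --pt "0.042 -0.053 0 0" --pt "0.063 -0.0795 0 0" --pt "0.084 -0.106 0 0" --pt "0.105 -0.1325 0 0"

```text
time: 1.4
tool_pos: [0.3583, -0.1492, 0.2312]
tool_rot: [0.0, 0.994, 0.113, 0.0]
contact_force: [-0.6, -0.3, -0.5]
gripper_width: 0.997
```

Emit:
jog_arm --pt "0.021 -0.026 0 0" --pt "0.042 -0.052 0 0" --pt "0.063 -0.078 0 0" --pt "0.085 -0.104 0 0" --pt "0.106 -0.13 0 0"

```text
time: 1.82
tool_pos: [0.4324, 0.0015, 0.2311]
tool_rot: [0.0, 0.994, 0.113, 0.0]
contact_force: [-0.5, -0.7, 0.3]
gripper_width: 1.002
```

Emit:
jog_arm --pt "0.021 -0.026 0 5" --pt "0.042 -0.052 0 10" --pt "0.063 -0.078 0 15" --pt "0.085 -0.104 0 20" --pt "0.106 -0.13 0 25.2"

```text
time: 2.23
tool_pos: [0.5065, 0.152, 0.2309]
tool_rot: [0.0, 0.994, -0.108, -0.0]
contact_force: [-0.8, -1.1, -0.2]
gripper_width: 1.0
```

Run:
```python
from h import *
print(manip.state()['tool_pos'],manip.state()['tool_rot'],manip.state()['joint_pos']);print(cams.get_calibration('wrist')['cam_to_world'])
grab('wrist','w1')
```

```text
[0.50646699 0.1520204  0.23089974] [ 8.59205650e-05  9.94126677e-01 -1.08222498e-01 -1.84987147e-04] [ 1.50855361e-01 -1.78920253e-01  1.83481637e+00 -7.14937419e-05
  1.48609820e+00  1.93852750e+00]
[[-2.15272182e-01  9.26931136e-01  3.07337854e-01  5.84834087e-01]
 [-9.76554014e-01 -2.04456213e-01 -6.73788903e-02  1.34391508e-01]
 [ 3.81542315e-04 -3.14636816e-01  9.49212057e-01  3.72663439e-01]
 [ 0.00000000e+00  0.00000000e+00  0.00000000e+00  1.00000000e+00]]
```

View pics/w1.png

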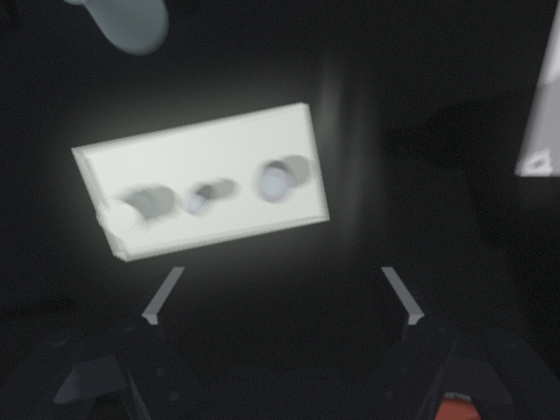

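The wrist view shows the wide cell's top at about (275,183), still right of the thin cell at (197,202). The fingertips are at about (165,290) and (402,290). I'll locate the cell precisely now that the arm has stopped.

Run:
```python
from h import *
print(manip.state()['tool_pos'])
c=cams.get_calibration('wrist');im=grab('wrist','w2')
print(manip.state()['tool_pos'])
g=cv2.cvtColor(im,cv2.COLOR_RGB2GRAY)
print(g[150:220,275][::3],g[185,235:320][::3])
for p in [(275,183),(274,185)]:print(ray('wrist',p,.054,c))
cv2.imwrite('pics/w2z.png',cv2.resize(im[140:230,220:340,::-1],(800,600),interpolation=cv2.INTER_CUBIC))
```

```text
[0.50797254 0.1560349  0.23070515]
[0.50687418 0.15349524 0.2305901 ]
[213 212 212 212 210 137 115 140 173 172 175 185 186 185 185 175 171 168
 201 208 209 210 210 210] [164 162 164 176 212 214 213 213 212 212 187 176 173 183 187 187 185 184
 186 183 168 166 159 159 159 161 165 195 207]
[0.51171773 0.1636122  0.054     ]
[0.50984358 0.16511833 0.054     ]
```

View pics/w2z.png

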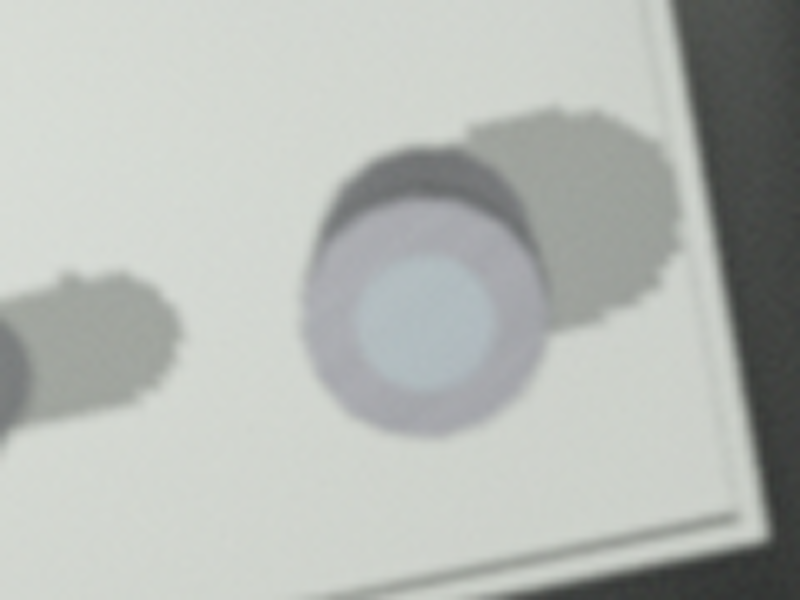

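Run:
```python
from h import *
c=cams.get_calibration('wrist');print(manip.state()['tool_pos'])
p=ray('wrist',(283.9,187.7),.054,c);print(p)
T=manip.state()['tool_pos'];d=p-T;a=np.deg2rad(-12.2)
print('shift xy',d[0]*np.cos(a)+d[1]*np.sin(a), d[0]*np.sin(a)-d[1]*np.cos(a))
```

```text
[0.50687418 0.15349524 0.2305901 ]
[0.50338866 0.15252213 0.054     ]
shift xy -0.003201158967466369 0.0016877086450549303
```

Emit:
jog_arm --pt "-0.003 0.001 0.035 0" --pt "-0.003 0.001 0.07 0" --pt "-0.003 0.001 0.105 0" --pt "-0.003 0.001 0.14 0" --pt "-0.003 0.001 0.165 0"

```text
time: 2.75
tool_pos: [0.5008, 0.149, 0.0628]
tool_rot: [0.001, 0.994, -0.106, -0.002]
contact_force: [-0.4, -0.2, -0.5]
gripper_width: 1.0
```

Emit:
jog_arm --pt "0 0 0.015 0" --pt "0 0 0.03 0" --pt "0 0 0.04 0" --pt "0 0 0.046 0" --pt "0 0 0.046 0"

```text
time: 3.17
tool_pos: [0.502, 0.1494, 0.0191]
tool_rot: [0.0, 0.994, -0.106, -0.001]
contact_force: [1.1, -0.2, 0.5]
gripper_width: 1.0
```

Emit:
jog_arm --pt "0 0 0 0" --pt "0 0 0 0" --pt "0 0 0 0" --pt "0 0 0 0" --pt "0 0 0 0" --fingers 0.0

```text
time: 3.58
tool_pos: [0.505, 0.1507, 0.0225]
tool_rot: [-0.001, 0.994, -0.106, 0.002]
contact_force: [1.2, 2.8, 5.9]
gripper_width: 0.451
```

Emit:
jog_arm --pt "0 0 0 0" --pt "0 0 0 0" --pt "0 0 0 0" --pt "0 0 0 0" --pt "0 0 0 0"

```text
time: 4.0
tool_pos: [0.5049, 0.1507, 0.0225]
tool_rot: [-0.001, 0.994, -0.106, 0.002]
contact_force: [0.2, 2.4, 5.4]
gripper_width: 0.454
```

Emit:
jog_arm --pt "0 0 -0.01 0" --pt "0 0 -0.03 0" --pt "0 0 -0.055 0" --pt "0 0 -0.08 0" --pt "0 0 -0.1 0"

```text
time: 4.42
tool_pos: [0.5026, 0.1495, 0.1218]
tool_rot: [0.0, 0.994, -0.106, -0.0]
contact_force: [0.7, 0.6, -3.1]
gripper_width: 0.451
```

Emit:
jog_arm --pt "0 0 0 0" --pt "0 0 0 0" --pt "0 0 0 0"

```text
time: 4.67
tool_pos: [0.5017, 0.1495, 0.1185]
tool_rot: [0.001, 0.994, -0.106, -0.001]
contact_force: [-0.1, -0.5, -3.3]
gripper_width: 0.45
```

Run:
```python
from h import *
from scipy.spatial.transform import Rotation as R
s=manip.state();T=s['tool_pos'];q=s['tool_rot'];M=R.from_quat(np.r_[q[1:],q[0]]).as_matrix()
print(T,M.round(4),s['contact_force'],s['gripper_width'])
grab('wrist','w3')
u=np.array([.9774,-.2113]);seat=np.array([.438,-.1915])+.12*u
print(seat,seat-.07*u, M.T[:2,:2]@(seat-.07*u-T[:2]))
# bottle base
print(ray('scene',(163,335),.03))
```

```text
[0.50170778 0.14951868 0.11853472] [[ 9.774e-01 -2.114e-01 -3.000e-03]
 [-2.114e-01 -9.774e-01 -7.000e-04]
 [-2.800e-03  1.300e-03 -1.000e+00]] [-0.08727541 -0.52819298 -3.34453102] 0.44972469743090226
[ 0.555288 -0.216856] [ 0.48687  -0.202065] [0.05982646 0.34677363]
[ 0.51919496 -0.36930659  0.03      ]
```

View pics/w3.png

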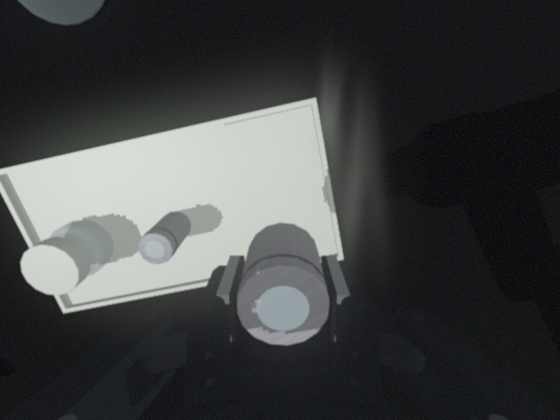

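The cell is held upright between the pads, with its top at (283,305). The jar and thin cell are undisturbed. Next I carry it to the stage front.

Emit:
jog_arm --pt "0.006 0.032 0 0" --pt "0.012 0.066 0 0" --pt "0.018 0.102 0 0" --pt "0.024 0.138 0 0" --pt "0.03 0.174 0 0"

```text
time: 5.13
tool_pos: [0.4937, -0.0278, 0.1179]
tool_rot: [-0.0, 0.994, -0.106, -0.002]
contact_force: [1.5, 0.0, -3.0]
gripper_width: 0.452
```

Emit:
jog_arm --pt "0.006 0.036 0 0" --pt "0.012 0.072 0 0" --pt "0.018 0.108 0 0" --pt "0.024 0.14 0 0" --pt "0.028 0.16 0 0"

```text
time: 5.55
tool_pos: [0.4873, -0.1913, 0.118]
tool_rot: [-0.0, 0.994, -0.107, -0.002]
contact_force: [0.2, -0.3, -3.1]
gripper_width: 0.456
```

Emit:
jog_arm --pt "0.001 0.008 0 0" --pt "0.001 0.012 0 0" --pt "0.001 0.012 0 0" --pt "0.001 0.012 0 0"

```text
time: 5.88
tool_pos: [0.4871, -0.1996, 0.1192]
tool_rot: [-0.001, 0.994, -0.106, -0.001]
contact_force: [0.8, 0.2, -2.8]
gripper_width: 0.451
```

Run:
```python
from h import *
s=manip.state();T=s['tool_pos'];print(T,s['tool_rot'],s['contact_force'])
c=cams.get_calibration('wrist');np.save('c4.npy',c['cam_to_world']);im=grab('wrist','w4')
```

```text
[ 0.48705306 -0.19959245  0.11924486] [-6.97306928e-04  9.94365795e-01 -1.05997057e-01 -8.95869498e-04] [ 0.79988217  0.15921407 -2.75650251]
```

View pics/w4.png

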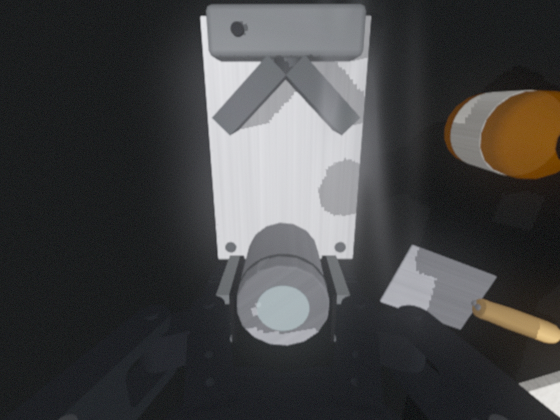

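The picture shows the held cell over the stage front. The V's inner jaw ends are at (230,134) and (343,134), its corner is near (286,78), and the plate's front screws are at (231,247) and (340,247).

Run:
```python
from h import *
c=cams.get_calibration('wrist');c['cam_to_world']=np.load('c4.npy')
f=lambda p,z:ray('wrist',p,z,c)[:2]
A=dict(jl=f((230,134),.052),jr=f((343,134),.052),ol=f((213,118),.052),orr=f((359,118),.052),cor=f((286,78),.052),fl=f((218,258),.012),fr=f((354,258),.012),sl=f((231,247),.012),sr=f((340,247),.012))
for k,v in A.items():print(k,v.round(4))
T=np.array([.48705,-.19959]);
for a,b in [('jl','jr'),('ol','orr'),('fl','fr'),('sl','sr')]:
    d=A[a]-A[b];m=(A[a]+A[b])/2;L=np.hypot(*d);ang=np.degrees(np.arctan2(d[1],d[0]))-90
    print(a,b,'len',L.round(4),'yaw',ang.round(2),'mid',m.round(4))
u=np.array([.9774,-.2113]);v=np.array([.2113,.9774])
for k,m in [('jaw',(A['jl']+A['jr'])/2),('outer',(A['ol']+A['orr'])/2),('cor',A['cor']),('front',(A['fl']+A['fr'])/2),('scr',(A['sl']+A['sr'])/2)]:
    print(k,'along',((m-T)@u).round(4),'left',((m-T)@v).round(4))
```

```text
jl [ 0.5546 -0.1793]
jr [ 0.539  -0.2515]
ol [ 0.5666 -0.1713]
orr [ 0.5468 -0.2631]
cor [ 0.58   -0.2221]
fl [ 0.4507 -0.1334]
fr [ 0.4253 -0.2514]
sl [ 0.4587 -0.1475]
sr [ 0.4386 -0.2409]
jl jr len 0.0739 yaw -12.17 mid [ 0.5468 -0.2154]
ol orr len 0.0939 yaw -12.17 mid [ 0.5567 -0.2172]
fl fr len 0.1207 yaw -12.14 mid [ 0.438  -0.1924]
sl sr len 0.0956 yaw -12.14 mid [ 0.4486 -0.1942]
jaw along 0.0617 left -0.0028
outer along 0.0718 left -0.0025
cor along 0.0956 left -0.0024
front along -0.0494 left -0.0033
scr along -0.0387 left -0.0028
```

Emit:
jog_arm --pt "0 0.003 0.02 0" --pt "0 0.003 0.04 0" --pt "0 0.003 0.06 0" --pt "0 0.003 0.075 0" --pt "0 0.003 0.082 0"

```text
time: 6.35
tool_pos: [0.4855, -0.2015, 0.0356]
tool_rot: [-0.001, 0.994, -0.105, -0.002]
contact_force: [-1.1, 0.2, -4.0]
gripper_width: 0.454
```

Emit:
jog_arm --pt "0 0 0 0" --pt "0 0 0.001 0" --pt "0 0 0.002 0" --pt "0 0 0.003 0" --pt "0 0 0.004 0"

```text
time: 6.77
tool_pos: [0.4878, -0.2041, 0.0355]
tool_rot: [0.0, 0.994, -0.106, 0.001]
contact_force: [-0.6, -0.1, -3.2]
gripper_width: 0.45
```

Emit:
jog_arm --pt "0 0 0.001 0" --pt "0 0 0.002 0" --pt "0 0 0.002 0" --pt "0 0 0.002 0"

```text
time: 7.1
tool_pos: [0.4869, -0.2037, 0.0323]
tool_rot: [-0.0, 0.994, -0.106, -0.0]
contact_force: [-0.2, 0.2, -2.4]
gripper_width: 0.452
```

Emit:
jog_arm --pt "0 0 0.0005 0" --pt "0 0 0.001 0" --pt "0 0 0.001 0" --pt "0 0 0.001 0"

```text
time: 7.43
tool_pos: [0.4869, -0.2037, 0.0312]
tool_rot: [-0.0, 0.994, -0.106, -0.0]
contact_force: [0.5, 0.2, -2.6]
gripper_width: 0.452
```

Emit:
jog_arm --pt "0 0 0.0005 0" --pt "0 0 0.001 0" --pt "0 0 0.001 0" --pt "0 0 0.001 0"

```text
time: 7.77
tool_pos: [0.487, -0.2038, 0.0306]
tool_rot: [0.0, 0.994, -0.106, 0.0]
contact_force: [-1.1, 1.6, -1.0]
gripper_width: 0.453
```

Emit:
jog_arm --pt "0 0 0.0004 0" --pt "0 0 0.0008 0" --pt "0 0 0.0008 0" --pt "0 0 0.0008 0"

```text
time: 8.1
tool_pos: [0.4871, -0.2038, 0.0305]
tool_rot: [-0.0, 0.994, -0.106, -0.0]
contact_force: [-4.1, 2.6, 6.2]
gripper_width: 0.453
```

Emit:
jog_arm --pt "0 0 0 0" --pt "0 0 0 0" --pt "0 0 0 0" --pt "0 0 0 0" --pt "0 0 0 0" --fingers 1.0

```text
time: 8.52
tool_pos: [0.4871, -0.2038, 0.0295]
tool_rot: [0.0, 0.994, -0.106, 0.0]
contact_force: [-0.9, 0.4, 0.5]
gripper_width: 1.0
```

Emit:
jog_arm --pt "0 0 -0.015 0" --pt "0 0 -0.035 0" --pt "0 0 -0.055 0" --pt "0 0 -0.07 0" --pt "0 0 -0.08 0"

```text
time: 8.93
tool_pos: [0.4878, -0.2043, 0.1116]
tool_rot: [0.001, 0.994, -0.106, 0.001]
contact_force: [0.3, 0.0, 1.4]
gripper_width: 1.0
```

Emit:
jog_arm --pt "-0.01 0 0 0" --pt "-0.03 0 0 0" --pt "-0.045 0 0 0" --pt "-0.05 0 0 0" --pt "-0.05 0 0 0" --fingers 0.25

```text
time: 9.35
tool_pos: [0.4364, -0.1924, 0.1081]
tool_rot: [-0.0, 0.994, -0.107, -0.001]
contact_force: [1.2, -0.2, -0.2]
gripper_width: 0.298
```

Run:
```python
from h import *
s=manip.state();T=s['tool_pos'];print(T,s['tool_rot'],s['contact_force'],s['gripper_width'])
c=cams.get_calibration('wrist');np.save('c5.npy',c['cam_to_world']);im=grab('wrist','w5')
```

```text
[ 0.43635493 -0.1924184   0.10806396] [-4.68364970e-04  9.94303774e-01 -1.06578153e-01 -9.39795900e-04] [ 1.17560887 -0.22355861 -0.15680181] 0.2978831833025672
```

View pics/w5.png

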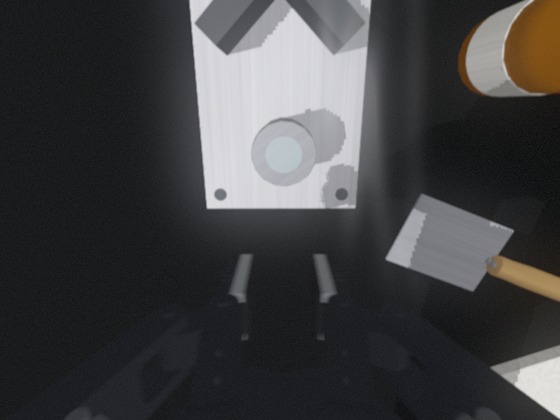

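The cell stands on the bare front with its top at (283,154). The stage's screws are at (220,194) and (342,194), and the inner jaw ends are near (227,54) and (334,54). The fingers are behind it at (242,275) and (322,275).

Run:
```python
from h import *
c=cams.get_calibration('wrist');c['cam_to_world']=np.load('c5.npy')
f=lambda p,z:ray('wrist',p,z,c)[:2]
T=np.array([.43635,-.19242]);u=np.array([.9774,-.2113]);v=np.array([.2113,.9774])
for k,m in dict(cell=f((283.3,154),.062),fr=(f((207,208),.012)+f((355,208),.012))/2,scr=(f((220,194),.012)+f((342,194),.012))/2,jaw=(f((227,54),.052)+f((334,54),.052))/2).items():
    print(k,m.round(4),'along',((m-T)@u).round(4),'left',((m-T)@v).round(4))
```

```text
cell [ 0.4869 -0.2042] along 0.0519 left -0.0009
fr [ 0.4376 -0.1918] along 0.0011 left 0.0009
scr [ 0.449  -0.1943] along 0.0128 left 0.0009
jaw [ 0.5417 -0.2144] along 0.1076 left 0.0007
```

Emit:
jog_arm --pt "0 -0.001 0.02 0" --pt "0 -0.001 0.045 0" --pt "0 -0.001 0.065 0" --pt "0 -0.001 0.078 0" --pt "0 -0.001 0.083 0"

```text
time: 9.82
tool_pos: [0.4371, -0.1913, 0.0237]
tool_rot: [-0.001, 0.994, -0.106, -0.002]
contact_force: [-0.7, 0.2, 0.7]
gripper_width: 0.249
```

Emit:
jog_arm --pt "0 0 0 0" --pt "0 0 0 0" --pt "0 0 0 0" --pt "0 0 0 0" --pt "0 0 0 0"

```text
time: 10.23
tool_pos: [0.4391, -0.1927, 0.0276]
tool_rot: [0.0, 0.994, -0.106, 0.001]
contact_force: [-0.3, -0.1, -0.6]
gripper_width: 0.251
```

Emit:
jog_arm --pt "0.003 -0.0006 0.004 0" --pt "0.008 -0.0006 0.008 0" --pt "0.012 -0.0006 0.008 0" --pt "0.015 -0.0006 0.008 0" --pt "0.016 -0.0006 0.008 0"

```text
time: 10.65
tool_pos: [0.4547, -0.1952, 0.0185]
tool_rot: [0.0, 0.994, -0.106, 0.0]
contact_force: [0.3, -0.4, -0.0]
gripper_width: 0.252
```

Emit:
jog_arm --pt "0.001 0 0 0" --pt "0.003 0 0 0" --pt "0.005 0 0 0" --pt "0.007 0 0 0" --pt "0.009 0 0 0"

```text
time: 11.07
tool_pos: [0.4624, -0.1969, 0.0184]
tool_rot: [0.0, 0.994, -0.106, -0.001]
contact_force: [-3.2, 0.1, 2.3]
gripper_width: 0.247
```

Emit:
jog_arm --pt "0.002 0 0 0" --pt "0.004 0 0 0" --pt "0.006 0 0 0" --pt "0.008 0 0 0" --pt "0.01 0 0 0"

```text
time: 11.48
tool_pos: [0.4726, -0.1988, 0.0184]
tool_rot: [-0.0, 0.994, -0.106, -0.0]
contact_force: [-3.3, 0.8, 1.6]
gripper_width: 0.252
```

Emit:
jog_arm --pt "0.003 0 0 0" --pt "0.006 0 0 0" --pt "0.009 0 0 0" --pt "0.012 0 0 0" --pt "0.015 0 0 0"

```text
time: 11.9
tool_pos: [0.4876, -0.2022, 0.0184]
tool_rot: [-0.0, 0.994, -0.106, 0.0]
contact_force: [-2.4, 0.2, 1.0]
gripper_width: 0.25
```

Emit:
jog_arm --pt "0.003 0 0 0" --pt "0.006 0 0 0" --pt "0.009 0 0 0" --pt "0.012 0 0 0" --pt "0.015 0 0 0"

```text
time: 12.32
tool_pos: [0.5022, -0.2054, 0.0185]
tool_rot: [-0.0, 0.994, -0.106, 0.0]
contact_force: [-2.5, -0.5, 0.7]
gripper_width: 0.251
```

Emit:
jog_arm --pt "0.003 0 0 0" --pt "0.006 0 0 0" --pt "0.009 0 0 0" --pt "0.011 0 0 0" --pt "0.013 0 0 0"

```text
time: 12.73
tool_pos: [0.5149, -0.2081, 0.0184]
tool_rot: [-0.0, 0.994, -0.106, -0.0]
contact_force: [-2.5, 0.7, 0.3]
gripper_width: 0.25
```

Run:
```python
from h import *
s=manip.state();T=s['tool_pos'];print(T,s['tool_rot'],s['contact_force'],s['gripper_width'])
c=cams.get_calibration('wrist');np.save('c6.npy',c['cam_to_world']);im=grab('wrist','w6')
cv2.imwrite('pics/w6z.png',cv2.resize(im[20:260,140:460,::-1],(800,600),interpolation=cv2.INTER_CUBIC))
```

```text
[ 0.51485032 -0.20811856  0.01844756] [-2.59891689e-05  9.94335294e-01 -1.06288849e-01 -5.36435739e-05] [-2.48773916  0.72405992  0.26626701] 0.24976856741992015
```

View pics/w6z.png

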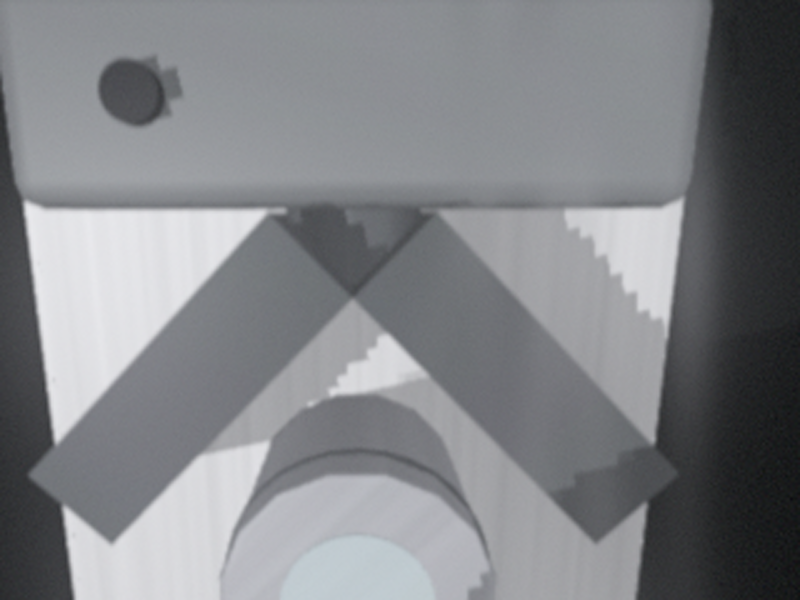

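The cell is just short of the V. The corner is at crop (354,295), the inner jaw ends are at (112,543) and (597,543), and the cell's centre is at about x=358. It sits roughly 0.5 mm to the right, so I'll nudge it left while advancing slowly.

Emit:
jog_arm --pt "0.002 -0.0003 0 0" --pt "0.004 -0.0005 0 0" --pt "0.006 -0.0005 0 0" --pt "0.008 -0.0005 0 0" --pt "0.009 -0.0005 0 0"

```text
time: 13.2
tool_pos: [0.5239, -0.2096, 0.0185]
tool_rot: [-0.0, 0.994, -0.106, 0.0]
contact_force: [-1.1, 0.1, -0.1]
gripper_width: 0.248
```

Emit:
jog_arm --pt "0.0005 0 0 0" --pt "0.001 0 0 0" --pt "0.0015 0 0 0" --pt "0.002 0 0 0"

```text
time: 13.53
tool_pos: [0.5255, -0.2099, 0.0185]
tool_rot: [-0.0, 0.994, -0.106, -0.0]
contact_force: [-2.4, 1.3, -0.3]
gripper_width: 0.253
```

Emit:
jog_arm --pt "0.0005 0 0 0" --pt "0.001 0 0 0" --pt "0.001 0 0 0"

```text
time: 13.78
tool_pos: [0.5266, -0.2102, 0.0185]
tool_rot: [0.0, 0.994, -0.106, 0.0]
contact_force: [-1.5, 0.4, 0.2]
gripper_width: 0.25
```

Emit:
jog_arm --pt "0.0005 0 0 0" --pt "0.001 0 0 0" --pt "0.001 0 0 0"

```text
time: 14.03
tool_pos: [0.5276, -0.2104, 0.0185]
tool_rot: [-0.0, 0.994, -0.106, 0.0]
contact_force: [-1.1, 0.2, -1.1]
gripper_width: 0.254
```

Emit:
jog_arm --pt "0.0005 0 0 0" --pt "0.001 0 0 0" --pt "0.001 0 0 0"

```text
time: 14.28
tool_pos: [0.5278, -0.2104, 0.0184]
tool_rot: [-0.0, 0.994, -0.106, -0.001]
contact_force: [-4.6, 0.9, 3.0]
gripper_width: 0.248
```

Emit:
jog_arm --pt "0.0005 0 0 0" --pt "0.001 0 0 0" --pt "0.001 0 0 0"

```text
time: 14.53
tool_pos: [0.5278, -0.2103, 0.0184]
tool_rot: [-0.0, 0.994, -0.106, -0.002]
contact_force: [-9.6, 1.7, 5.6]
gripper_width: 0.248
```

Push is about 9.7 N and lateral only about 0.4 N, so the load looks balanced. Now I rock it gently to settle it.

Emit:
jog_arm --pt "0 -0.0004 0 0" --pt "0 -0.0008 0 0" --pt "0 -0.0008 0 0" --pt "0 -0.0008 0 0"

```text
time: 14.87
tool_pos: [0.528, -0.2102, 0.0184]
tool_rot: [0.0, 0.994, -0.106, -0.002]
contact_force: [-8.6, 0.3, 5.2]
gripper_width: 0.248
```

Emit:
jog_arm --pt "0 0.0005 0 0" --pt "0 0.001 0 0" --pt "0 0.0016 0 0" --pt "0 0.0016 0 0" --pt "0 0.0016 0 0"

```text
time: 15.28
tool_pos: [0.528, -0.2104, 0.0183]
tool_rot: [-0.001, 0.994, -0.106, -0.002]
contact_force: [-6.7, 4.6, 4.5]
gripper_width: 0.252
```

Emit:
jog_arm --pt "0 -0.0004 0 0" --pt "0 -0.0008 0 0" --pt "0 -0.0008 0 0" --pt "0 -0.0008 0 0"

```text
time: 15.62
tool_pos: [0.528, -0.2103, 0.0183]
tool_rot: [-0.0, 0.994, -0.106, -0.002]
contact_force: [-7.0, 1.3, 5.2]
gripper_width: 0.248
```

Emit:
jog_arm --pt "0.0005 0 0 0" --pt "0.001 0 0 0" --pt "0.001 0 0 0" --pt "0.001 0 0 0"

```text
time: 15.95
tool_pos: [0.528, -0.2103, 0.0183]
tool_rot: [-0.001, 0.994, -0.106, -0.003]
contact_force: [-11.3, 3.4, 7.9]
gripper_width: 0.247
```

Emit:
jog_arm --pt "0 -0.0004 0 0" --pt "0 -0.0009 0 0" --pt "0 -0.0009 0 0"

```text
time: 16.2
tool_pos: [0.528, -0.2102, 0.0183]
tool_rot: [0.0, 0.994, -0.106, -0.003]
contact_force: [-12.7, -0.6, 7.4]
gripper_width: 0.252
```

Emit:
jog_arm --pt "0 0.0005 0 0" --pt "0 0.001 0 0" --pt "0 0.0016 0 0" --pt "0 0.0016 0 0"

```text
time: 16.53
tool_pos: [0.528, -0.2103, 0.0182]
tool_rot: [-0.001, 0.994, -0.106, -0.003]
contact_force: [-10.3, 5.0, 7.2]
gripper_width: 0.251
```

Emit:
jog_arm --pt "0 -0.0004 0 0" --pt "0 -0.0007 0 0" --pt "0 -0.0007 0 0" --pt "0 -0.0007 0 0"

```text
time: 16.87
tool_pos: [0.528, -0.2103, 0.0182]
tool_rot: [-0.001, 0.994, -0.106, -0.003]
contact_force: [-11.3, 2.6, 7.7]
gripper_width: 0.248
```

Run:
```python
from h import *
s=manip.state();print(s['tool_pos'],s['contact_force'],s['ft_torque'])
im=grab('wrist','w7')
cv2.imwrite('pics/w7z.png',cv2.resize(im[60:300,120:440,::-1],(800,600),interpolation=cv2.INTER_CUBIC))
```

```text
[ 0.52799764 -0.21028722  0.01823852] [-11.29330696   2.60068187   7.66546112] [ 0.34537917  1.67678001 -0.03957617]
```

View pics/w7z.png

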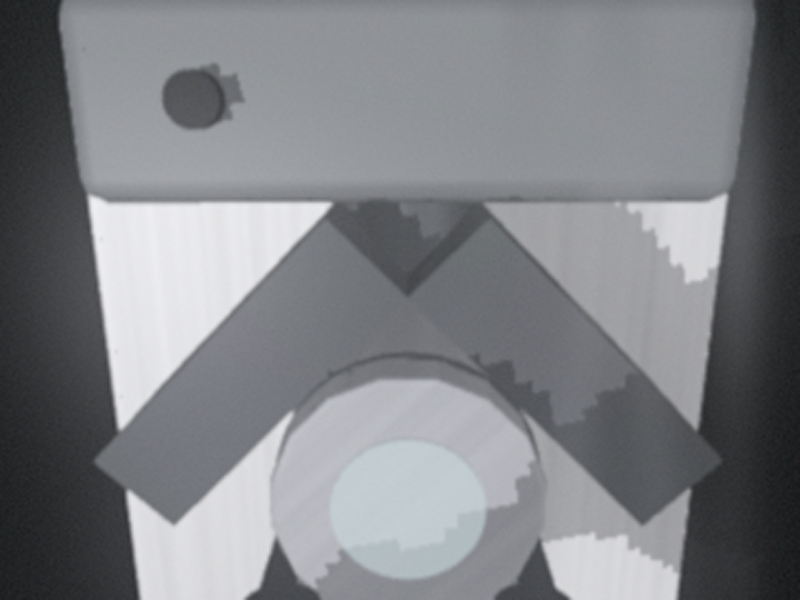

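Seated: the cell's top is at crop x=408, the V corner at 407, and the inner jaw ends average 407.5, with both sides tangent. Push is 11.6 N and lateral about 0.1 N. I'll back off straight and gradually.

Emit:
jog_arm --pt "-0.0007 0 0 0" --pt "-0.0014 0 0 0" --pt "-0.002 0 0 0" --pt "-0.003 0 0 0" --pt "-0.004 0 0 0"

```text
time: 17.33
tool_pos: [0.5273, -0.2105, 0.0189]
tool_rot: [0.0, 0.994, -0.106, 0.001]
contact_force: [0.2, 0.7, -1.1]
gripper_width: 0.248
```

Emit:
jog_arm --pt "-0.002 0 0 0" --pt "-0.005 0 0 0" --pt "-0.01 0 0 0" --pt "-0.017 0 0 0" --pt "-0.025 0 0 0"

```text
time: 17.75
tool_pos: [0.5015, -0.2048, 0.0186]
tool_rot: [0.0, 0.994, -0.106, 0.0]
contact_force: [-0.8, 0.7, 0.0]
gripper_width: 0.252
```

Emit:
jog_arm --pt "-0.003 0 -0.015 0" --pt "-0.006 0 -0.035 0" --pt "-0.008 0 -0.055 0" --pt "-0.01 0 -0.075 0" --pt "-0.01 0 -0.085 0"

```text
time: 18.17
tool_pos: [0.4926, -0.2032, 0.1061]
tool_rot: [0.001, 0.994, -0.106, 0.002]
contact_force: [0.9, -0.4, 0.4]
gripper_width: 0.25
```

Emit:
jog_arm --pt "0 0 0 0" --pt "0 0 0 0" --pt "0 0 0 0" --pt "0 0 0 0" --pt "0 0 0 0"

```text
time: 18.58
tool_pos: [0.4915, -0.2023, 0.1019]
tool_rot: [-0.001, 0.994, -0.106, -0.001]
contact_force: [1.6, 0.3, 0.1]
gripper_width: 0.249
```

Run:
```python
from h import *
s=manip.state();print(s['tool_pos'],s['contact_force'])
im=grab('wrist','w8');sc=grab('scene','scene1')
a=cv2.resize(im[0:180,160:400,::-1],(400,300),interpolation=cv2.INTER_CUBIC);b=cv2.resize(sc[252:342,165:285,::-1],(400,300),interpolation=cv2.INTER_CUBIC)
cv2.imwrite('pics/fin.png',np.hstack([a,b]))
```

```text
[ 0.49145793 -0.20227685  0.10190928] [1.5940453  0.30657168 0.13049832]
```

View pics/fin.png

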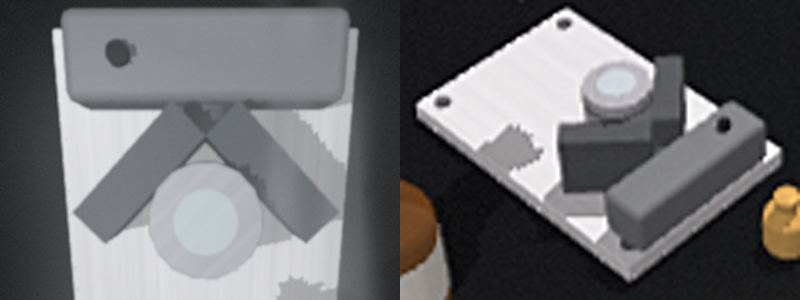

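Run:
```python
from h import *
f=lambda p,z:ray('wrist',p,z)[:2]
u=np.array([.9774,-.2113]);v=np.array([.2113,.9774])
d=f((160+206*.6,138*.6),.052)-f((160+205.5*.6,220*.6),.062);print('corner-cell along,left mm',1e3*d@u,1e3*d@v)
manip.job_done()
```

```text
corner-cell along,left mm 26.611563252564938 -0.17482719192907178
the job is handed in; nothing more can be done
```

I took the wide cell from the tray, stood it on the bare front of the stage about 70 mm short of the seat, and let go. I then pushed it into the V with the slightly open fingers behind it, rocked it side to side while pressing, and backed straight off. I handed the job in at about 19 s.

- **Force at the seat:** the final push was 11.6 N with about 0.1 N sideways. By my estimate that is 5–8 N on each face, and the peak while rocking stayed under about 12 N. These come from the wrist reading, because the face forces are not measured directly. Rocking hardly moved the tool either way, so both faces were bearing.
- **Downward press:** during the push the fingers also pressed down on the cell by up to about 8 N. This was gone once I backed off.
- **Last picture:** the cell was centred to within about 0.2 mm. The V corner measured 26.6 mm beyond the cell's axis, against the nominal 28.3 mm. That is within the accuracy of picking pixels by eye and the 2 mm calibration, but it cannot prove sub-millimetre contact after release. I did not re-touch the cell to confirm it.
- **Bystanders:** I saw nothing moved in the pictures I viewed. I did not re-measure their positions.

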